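Shut and lock the battery hatch of a printed prototype

TASK

Slide the hatch of the grey prototype housing fully home against its stop, then swing the orange lever over the hatch until its foot climbs the ramp of the brass strike and drops into the low notch behind it. It is only printed plastic: push gently, never force the hatch or the lever against a stop, and let go once the foot is fully down. Leave the tools and the spare bracket on the mat where they lie.

Things in the scene. Friction and masses are not known exactly. Their poses are not given: they have to be found in the camera images.
- housing: Mid-grey printed housing, screwed down on a 3 mm cutting mat, 210 (x) x 160 (y) x 60 mm (lugs stick out to y +-102 at the foot, a round grip to x +219 at 30 mm height). Origin under its centre on the mat; z up; its +x is the way the hatch shuts. The hatch lies in its top, flush with the rails either side at height 60 mm. It is turned up to 0.5 rad either way.
- hatch (a joint): How far the light grey hatch is open, m: 0 is fully home against its stop, 0.05 fully open. The hatch (120 x 91 x 5 mm, top flush at housing height 60 mm) slides in its groove with 2 to 3 N of drag and stays where it is left; it shuts along housing +x. At the stop it is rigid.
- hatch_tab (a point): Middle of the top edge of the upright thumb tab on the hatch: 8 mm thick along housing x, 28 mm wide along y, standing 24 mm above the hatch (the point is at housing height 84 mm). It lies at housing x -0.028, y -0.030 when the hatch is home, and the sweep of the lever's knob misses it by 8 mm.
- lever (a joint): Turn of the orange lever about its upright post, rad: at 0 it points along housing -x beside the hatch, at 1.571 along housing -y across the hatch; it turns anticlockwise seen from above as it locks. It stays where it is left (light friction, under 1 N at the knob).
- lift (a joint): How high the lever has risen on its post, m: 0 is fully down (flat on the housing, or in the notch), about 0.005 on the crest of the strike. A spring presses the lever down with 8 N at 0 and 11 N on the crest; the whole lever with its knob rises and drops straight up and down, it does not tilt.
- lever_pivot (a point): On the axis of the lever's post, at the level of the housing's top (housing x 0.045, y 0.062, height 60 mm). The post and hub reach 39 mm above it.
- lever_knob (a point): Middle of the top of the black upright knob on the lever's end, 15 mm thick, 30 mm high, 88 mm from the pivot axis; the point lies 50 mm above the housing's top when the lever is down. The orange bar (14 mm wide, 7 mm thick, its top 20 mm above the housing's top) runs from under the knob to the post. Pushing the knob takes 3 to 7 N over the ramp; past the crest this vanishes and the foot drops.
- lever_foot (a point): Lowest point of the lever's foot, a steel pin 8 mm thick with a round end under the bar, 64 mm from the pivot axis.
- strike_middle (a point): On the hatch's top, where the middle of the notch would be if the brass strike sat mid-way in its slots. Along housing +x it has a ramp 24 mm long and 6 mm high, a crest 3 mm wide, a notch 9.5 mm wide open down to the hatch, and a rigid end wall 10 mm high. It was set by hand, up to 13 mm either way, unmeasured: the foot rests in the notch at a lever angle from 1.33 to 1.79.
- screwdriver: Loose screwdriver with a green handle, 190 mm, lying on the mat beside the housing; leave it.
- caliper: Loose steel caliper, 210 mm, lying on the mat beside the housing; leave it.
- bracket: Loose grey printed bracket, 86 mm long and 42 mm high, lying on the mat between the housing and the robot; leave it.

How it is judged (in metres and radians):
On the way, in this order (a step that is already met when the one before it is completed fails the run):
1. the hatch is slid home, within 2 mm of its stop, with the lever still down (value of joint hatch below 0.002 m and value of joint lift below 0.001 m), for 0.1 s.
2. the lever is turned up the ramp, lifted more than 3.5 mm, the hatch staying home (value of joint lift above 0.0035 m and value of joint lever above 0.9 rad and value of joint hatch below 0.002 m).
At the end, for the whole second after the job is handed in: The hatch is within 2 mm of its stop; the lever is turned across it, past 1.315 rad, and is down again within 0.6 mm, which it can be only with its foot in the notch; the lever is at rest (value of joint hatch below 0.002 m and value of joint lever above 1.315 rad and value of joint lift below 0.0006 m and velocity of joint lever between -0.05 and 0.05 rad/s); the robot touches nothing.
It fails at once if the lever is pushed with more than 18 N (contact force between any of the fingers, the arm and lever above 18 N).
It fails at once if the hatch is pushed with more than 20 N (contact force between any of the fingers, the arm and hatch above 20 N).
It fails at once if a bystander is moved by more than 15 mm (distance of any of screwdriver, caliper, bracket from where it was at the start of the episode above 0.015 m).
It also fails if it takes over 72 s, if anything falls off the work surface, if the arm or the gripper's body presses on something with over 40 N, if the wrist force passes 120 N, or if a joint passes its speed limit or range.

ROBOT

A 6-joint arm with a two-finger parallel gripper is mounted at the origin on the work surface. World frame = base frame: x ahead of the robot, y to its left, z up, the work surface at z = 0. Lengths are in mm, angles in rad, forces in N, time in s.
With the tool pointing down it reaches from about 350 to 975 mm from the base axis. Payload 7.1 kg.
Tool frame: the origin (TCP) lies between the finger pads; the fingertips stand 8 mm ahead of it and the grasp point (between the pads) lies 11 mm behind it; x points along the fingers, y is the direction in which the jaws open and shut, and the axes are right-handed (so a half turn about x gives the same grasp; the last joint's range is limited). The gripper opens to 88 mm and grips with 3 to 60 N. Pads are 20 mm wide; open, the fingers measure 115 mm over their backs; the gripper's body (75 mm by 178 mm) begins 61 mm behind the grasp point.
Start: joints at [-1.316, 0.423, 1.63, -0, 1.089, -0.019], TCP at [169.013, -601.697, 230.675] pointing down, gripper open.
Joint ranges: [-3, 3], [-0.9, 2.11], [0.09, 2.58], [-1.31, 4.45], [0.11, 2.69], [-2.54, 2.54]. Speed limits (rad/s): [2.39, 2.39, 3.01, 3.14, 3.14, 3.14].

INTERFACE

Orientations are given as a rotation vector (axis times angle).
In Python, from workcell import ctrl gives the robot as it stands.
- The arm moves only by the tool apply_moves, never from a script. Its argument "increments" is a list of rows, each an object with "gripper": the opening in per cent of the stroke, from 0 (shut) to 100 (fully open); "delta_pos": the shift along the tool's x, y, z in cm, a list of three; "dr": the turn, a rotation vector about the tool's x, y, z in rad, a list of three. In form: [{"gripper": gripper, "delta_pos": [dx, dy, dz], "dr": [ax, ay, az]}, ...]. A call has exactly 5 rows; each row shifts and turns the commanded pose from where the row before left it, along the tool's axes as they then stand; what a row does not reach is not made up. A row lasts 1/12 s, in which the tool goes at most 41.7 mm and 7.16 degrees, less where a joint would pass 70% of its speed; a pose out of reach is approached as far as the arm can. A call with a gripper value outside its range is refused whole. The fingers move at their own pace and stop on an object; the grip force is fixed at half the most. Time passes only in rows, so rows that do not move let the fingers close, or fill a call up. It gives the time, the measured TCP pose, the force and the opening at its end, in the units of the state.
- ctrl.get_obs(): the state, without advancing time (a new reading comes with each control period).
- ctrl.get_image(name): name is "scene" or "top" or "wrist"; returns a dict with "img" (384x512x3 uint8, red, green, blue), "range_z" (384x512 float32, mm along the optical axis (not along the pixel's ray), 0 where there is no reading), "mtx" (3x3 intrinsics, pixels), "k1" (the pictures are not rectified: a ray, as slopes to the right and down, at radius r is drawn at 1 + k1 r^2 times it, then the intrinsics apply), "rvec" (rotation vector, rad) and "tvec" (3), from world to camera coordinates, as OpenCV has them. Camera axes: x right, y down, z forward; pixel columns grow to the right and rows downward; lengths in mm; the calibration is good to about 2 mm. A picture is of the moment at which its call begins.
- ctrl.close_job(): hands the job in, once; it reports no verdict.
The state is a dict: "t": time; "qpos": joint angles; "qvel": joint speeds; "joint_torque": joint torques, N m; "ee_pos": TCP position; "orientation": TCP orientation; "ft_force": force on the tool from outside, world axes, zero at the start; "moment": the same for the moment, N m; "width": finger opening in mm.
Only numpy, scipy, OpenCV 4.12 (cv2) and the standard library are available. Lean on these libraries where they do the work, as an engineer would, in place of code of your own. Each camera call takes 0.05 s, during which the arm holds its last target. There are 200 camera calls.

## Working session

There is one attempt and no reset: what is moved stays moved. The work goes in short steps, Python scripts to look and compute and a tool call to move; the robot and the scene stay as the last step left them, time stands still between calls to the robot, and variables do not carry over. Pictures are saved under pics/ and viewed, about 8 in all and at most 12, crops included, and the job is handed in when it is done.

Besides the shell and the picture viewer there is one more tool, called after ">>>" by a JSON object that holds its "name" and its "arguments". apply_moves: Moves the arm, as the interface text tells. Its arguments: {"type":"object","properties":{"increments":{"type":"array","items":{"type":"object","properties":{"gripper":{"type":"number"},"delta_pos":{"type":"array","items":{"type":"number"}},"dr":{"type":"array","items":{"type":"number"}}}}}},"required":["increments"]}

```bash
mkdir -p pics
cat > h.py <<'E'
import numpy as np, cv2
from workcell import ctrl
def grab(n,save=None):
    d=ctrl.get_image(n)
    if save: cv2.imwrite('pics/'+save,d['img'][:,:,::-1])
    return d
def cloud(d):
    K=np.array(d['mtx']);h,w=d['range_z'].shape
    u,v=np.meshgrid(np.arange(w),np.arange(h))
    xd=(u-K[0,2])/K[0,0];yd=(v-K[1,2])/K[1,1]
    x,y=xd.copy(),yd.copy()
    for _ in range(8):
        s=1+d['k1']*(x*x+y*y);x,y=xd/s,yd/s
    z=d['range_z'].astype(float)
    P=np.stack([x*z,y*z,z],-1)
    R=cv2.Rodrigues(np.array(d['rvec'],float))[0];t=np.array(d['tvec'],float).ravel()
    W=(P-t)@R
    W[z<=0]=np.nan
    ray=np.stack([x,y,np.ones_like(x)],-1)@R
    return W,ray,-R.T@t
E
python3 - <<'E'
from h import *
o=ctrl.get_obs();print(o)
a=grab('top','top0.png');b=grab('scene','sc0.png')
for d in(a,b):
    W,r,c=cloud(d);print(c,d['mtx'],d['k1'],np.isfinite(W[...,2]).mean())
np.savez('top0.npz',W=cloud(a)[0],img=a['img'])
E
```

```text
{'t': 0.0, 'qpos': array([-1.31601404e+00,  4.23836995e-01,  1.63070262e+00,  3.54502634e-06,
        1.08858719e+00, -1.89668355e-02]), 'qvel': array([-1.12760120e-03,  5.62292485e-04,  2.70527751e-04,  3.62422565e-05,
       -4.84250239e-04,  7.95210849e-04]), 'joint_torque': array([-2.40877627e-03, -5.44633448e+01, -2.73673189e+01,  6.42096880e-02,
        2.27437005e-02, -1.38492123e-04]), 'ee_pos': array([ 168.87110986, -601.18181763,  229.89912915]), 'orientation': array([ 2.07543126,  0.28748141, -2.07580285]), 'ft_force': array([0.26417063, 0.51407403, 0.26740819]), 'moment': array([-0.03227805, -0.03013672,  0.05556064]), 'width': 87.72348676171154}
[437.81190515  71.63572714 907.33527108] [[386.05239655   0.         255.14085224]
 [  0.         386.05239655 184.23108049]
 [  0.           0.           1.        ]] -0.09101813777564219 0.9961954752604166
[1080.00424358 -313.86373608  592.27566632] [[474.72643992   0.         258.55963867]
 [  0.         474.72643992 187.28490284]
 [  0.           0.           1.        ]] -0.17051303980668087 0.9959309895833334
```

View pics/top0.png

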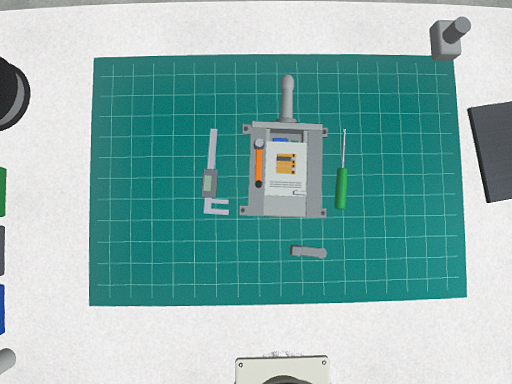

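View pics/sc0.png

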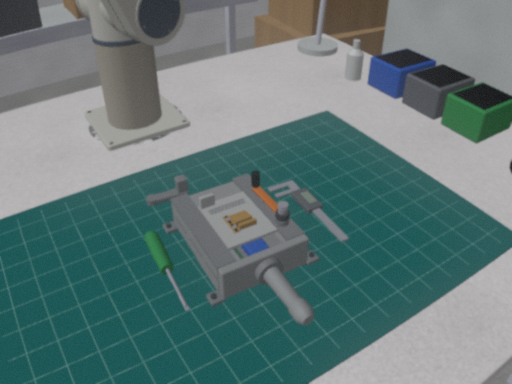

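The top view shows the housing at about (285,170) with +x pointing up the image. The lever's hub is at (259,143), its knob at (259,184), and the tab is near (299,192). Next I measure them.

Run:
```python
from h import *
d=np.load('top0.npz');W=d['W'];img=d['img']
z=W[...,2]
for v in range(110,260,10): print(v,np.round(z[v,240:336:6]).astype(int))
# housing mask by height
m=((z>55)&(z<70)).astype(np.uint8);m[:,:230]=0;m[:,340:]=0;m[:120]=0;m[225:]=0
P=W[m>0][:,:2].astype(np.float32);print('housing rect',cv2.minAreaRect(P),len(P))
def cl(lo,hi,u0,u1,v0,v1):
    q=W[v0:v1,u0:u1].reshape(-1,3);q=q[(q[:,2]>lo)&(q[:,2]<hi)];print(lo,len(q),q.mean(0) if len(q) else '',q.min(0),q.max(0))
cl(96,108,250,270,133,155);cl(106,120,250,270,174,196);cl(80,95,285,312,184,204)
hsv=cv2.cvtColor(img,cv2.COLOR_RGB2HSV)
o=(hsv[...,0]>5)&(hsv[...,0]<18)&(hsv[...,1]>170);o[:,268:]=0;o[:,:245]=0;o[:130]=0;o[210:]=0
print('orange',cv2.minAreaRect(W[o][:,:2].astype(np.float32)),np.median(W[o],0))
im=img[110:230,225:345,::-1];cv2.imwrite('pics/crop0.png',cv2.resize(im,None,fx=5,fy=5,interpolation=cv2.INTER_CUBIC))
```

```text
110 [ 0  1  3 -2  1  1  1 41 46  2  3  0  3  2  0  3]
120 [ 1  1  2  3  4  4 30 52 53 50  0  3  4  3  1  2]
130 [ 4 12 63 64 62 39 46 50 51 50 57 59 62 61 15  2]
140 [  2   3  60 103  60  16  34  31  31  12  11  56  59  61   3   3]
150 [ 3 -1 64 84 65 58 63 62 60 61 61 62 62 64  0  3]
160 [ 0  3 65 81 64 62 61 61 61 63 62 62 62 62  2  3]
170 [ 1  3 65 82 60 62 62 65 65 66 61 62 61 62  2  3]
180 [  1   4  65 108  62  60  60  63  62  63  61  61  60  62  -2   3]
190 [ 1  4 62 63 61 63 62 64 63 61 62 62 65 63  1  3]
200 [ 3  3 63 63 57 56 58 59 55 57 57 57 61 61 -1  4]
210 [13 12 60 60 56 58 59 56 56 57 60 62 62 64 10  2]
220 [ 3  2  2  0  2  2  2  0 -1  3  0  1  2  3  3  0]
230 [3 0 2 1 2 3 4 5 1 2 1 4 0 2 1 2]
240 [ 1  3  3 -1  2  1  3  4  3  3  1  1  3  3  2  1]
250 [ 5 -2  2  3  2  1  3 -1  3 45 44 12 13 14 16  5]
housing rect ((541.5594482421875, -10.384788513183594), (158.40821838378906, 217.82518005371094), 87.06055450439453) 5779
96 58 [590.57854661  48.3881924  100.96698819] [583.01824121  40.19765736  97.8753628 ] [598.7138681   57.15905689 104.56354703]
106 39 [502.87425515  50.82066205 111.27045352] [495.81472817  44.16808648 106.2334991 ] [510.29281308  56.66659625 114.67263857]
80 51 [484.27313055 -37.95539055  85.43322506] [480.74439404 -51.21406924  81.81702068] [487.81884338 -24.49638343  88.48306977]
orange ((546.4249877929688, 49.964542388916016), (10.852605819702148, 68.02278137207031), 89.01639556884766) [nan nan nan]
```

View pics/crop0.png

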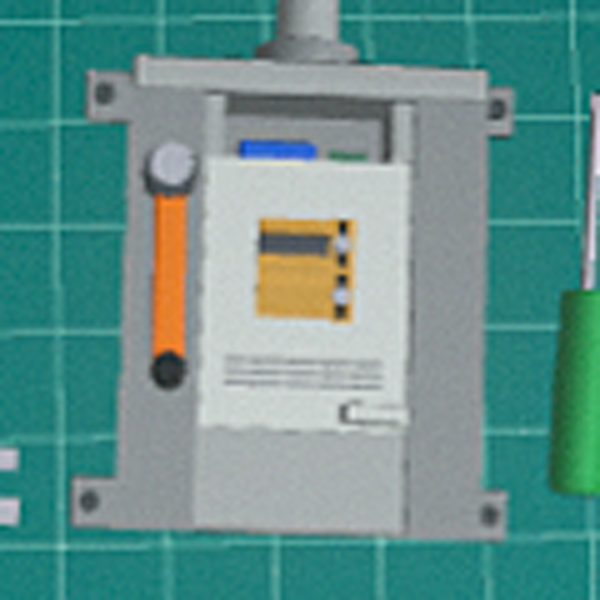

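The housing's yaw is about -0.05 rad and the hatch is about 29 mm open. I'll push the tab with closed fingers above the hatch. For the knob I'll keep the tips above the tab's height (z 87) so they clear it.

```bash
cat >> h.py <<'E'
def R_now(o): return cv2.Rodrigues(np.array(o['orientation'],float))[0]
def st(target=None):
    o=ctrl.get_obs();R=R_now(o)
    print('t %.2f'%o['t'],'tcp',np.round(o['ee_pos'],1),'F',np.round(o['ft_force'],1),'w %.0f'%o['width'],'q',np.round(o['qpos'],2))
    print('x',np.round(R[:,0],3),'y',np.round(R[:,1],3),'z',np.round(R[:,2],3))
    if target is not None: print('delta tool cm',np.round(R.T@(np.array(target)-o['ee_pos'])/10,2))
E
python3 -c "
from h import *
st((440,-36,200))"
```

```text
t 0.10 tcp [ 168.9 -601.3  230. ] F [ 0.  -0.4 -0.1] w 88 q [-1.32  0.42  1.63 -0.    1.09 -0.02]
x [-0.     0.001 -1.   ] y [ 0.27  -0.963 -0.001] z [-0.963 -0.27  -0.   ]
delta tool cm [  3.06 -47.08 -41.39]
```

>>> {"name": "apply_moves", "arguments": {"increments": [{"gripper":0,"delta_pos":[0.2,-2.9,-2.55],"dr":[0,0,0]},{"gripper":0,"delta_pos":[0.2,-2.9,-2.55],"dr":[0,0,0]},{"gripper":0,"delta_pos":[0.2,-2.9,-2.55],"dr":[0,0,0]},{"gripper":0,"delta_pos":[0.2,-2.9,-2.55],"dr":[0,0,0]},{"gripper":0,"delta_pos":[0.2,-2.9,-2.55],"dr":[0,0,0]}]}}

```text
t: 0.52
ee_pos: [252.7, -425.7, 220.2]
orientation: [2.075, 0.286, -2.076]
ft_force: [1.2, 0.1, -0.3]
width: 58.1
```

>>> {"name": "apply_moves", "arguments": {"increments": [{"gripper":0,"delta_pos":[0.2,-2.9,-2.55],"dr":[0,0,0]},{"gripper":0,"delta_pos":[0.2,-2.9,-2.55],"dr":[0,0,0]},{"gripper":0,"delta_pos":[0.2,-2.9,-2.55],"dr":[0,0,0]},{"gripper":0,"delta_pos":[0.2,-2.9,-2.55],"dr":[0,0,0]},{"gripper":0,"delta_pos":[0.2,-2.9,-2.55],"dr":[0,0,0]}]}}

```text
t: 0.93
ee_pos: [336.3, -251.7, 210.5]
orientation: [2.075, 0.285, -2.075]
ft_force: [-0.0, -0.5, 0.3]
width: 24.4
```

>>> {"name": "apply_moves", "arguments": {"increments": [{"gripper":0,"delta_pos":[0.2,-2.9,-2.55],"dr":[0,0,0]},{"gripper":0,"delta_pos":[0.2,-2.9,-2.55],"dr":[0,0,0]},{"gripper":0,"delta_pos":[0.2,-2.9,-2.55],"dr":[0,0,0]},{"gripper":0,"delta_pos":[0.2,-2.9,-2.55],"dr":[0,0,0]},{"gripper":0,"delta_pos":[0.2,-2.9,-2.55],"dr":[0,0,0]}]}}

```text
t: 1.35
ee_pos: [419.9, -77.6, 200.6]
orientation: [2.075, 0.286, -2.075]
ft_force: [0.9, -0.4, 0.2]
width: 0.5
```

>>> {"name": "apply_moves", "arguments": {"increments": [{"gripper":0,"delta_pos":[0,0,0],"dr":[-0.12,0,0]},{"gripper":0,"delta_pos":[0,0,0],"dr":[-0.12,0,0]},{"gripper":0,"delta_pos":[0,0,0],"dr":[-0.12,0,0]},{"gripper":0,"delta_pos":[0,0,0],"dr":[-0.12,0,0]},{"gripper":0,"delta_pos":[0,0,0],"dr":[-0.12,0,0]}]}}

```text
t: 1.77
ee_pos: [419.5, -79.2, 200.5]
orientation: [1.697, 0.8, -1.698]
ft_force: [-0.6, 0.4, -0.0]
width: 0.3
```

>>> {"name": "apply_moves", "arguments": {"increments": [{"gripper":0,"delta_pos":[0,0,0],"dr":[-0.12,0,0]},{"gripper":0,"delta_pos":[0,0,0],"dr":[-0.12,0,0]},{"gripper":0,"delta_pos":[0,0,0],"dr":[-0.12,0,0]},{"gripper":0,"delta_pos":[0,0,0],"dr":[-0.12,0,0]},{"gripper":0,"delta_pos":[0,0,0],"dr":[-0.12,0,0]}]}}

```text
t: 2.18
ee_pos: [419.4, -79.4, 200.5]
orientation: [1.276, 1.165, -1.276]
ft_force: [0.7, -0.9, -0.3]
width: 0.5
```

```bash
python3 -c "
from h import *
st((450,-37,78))
d=grab('top');W=cloud(d)[0]
def cl(lo,hi,x0,x1,y0,y1):
    m=(W[...,2]>lo)&(W[...,2]<hi)&(W[...,0]>x0)&(W[...,0]<x1)&(W[...,1]>y0)&(W[...,1]<y1);q=W[m];print(len(q),q.mean(0))
cl(80,95,474,494,-56,-20)
grab('wrist','w1.png')"
```

```text
t 2.18 tcp [419.4 -79.4 200.5] F [ 0.7 -0.9 -0.3] w 0 q [-0.22  0.18  2.07  0.    0.89 -0.12]
x [-0.001  0.    -1.   ] y [ 0.996 -0.091 -0.001] z [-0.091 -0.996 -0.   ]
delta tool cm [12.25  2.67 -4.5 ]
51 [484.25882089 -37.9170016   85.67806426]
```

View pics/w1.png

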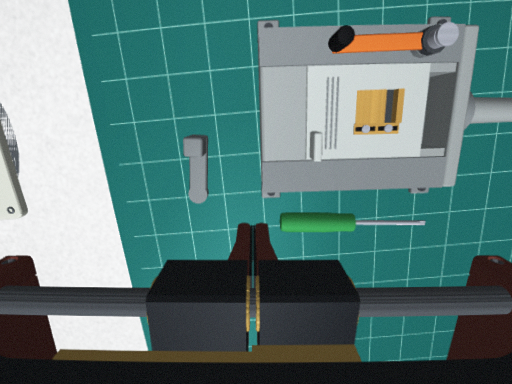

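The wrist view has the housing at (365,105), the tab at (318,146), the bracket at (196,165) and the fingers clear of everything. Next I move behind the tab.

>>> {"name": "apply_moves", "arguments": {"increments": [{"gripper":0,"delta_pos":[0,1.3,-2.2],"dr":[0,0,0]},{"gripper":0,"delta_pos":[0,1.4,-2.3],"dr":[0,0,0]},{"gripper":0,"delta_pos":[1,0,0],"dr":[-0.04,0,0]},{"gripper":0,"delta_pos":[2,0,0],"dr":[0,0,0]},{"gripper":0,"delta_pos":[2,0,0],"dr":[0,0,0]}]}}

```text
t: 2.7
ee_pos: [451.7, -36.9, 150.6]
orientation: [1.254, 1.178, -1.252]
ft_force: [-0.3, -1.3, -0.3]
width: 0.8
```

>>> {"name": "apply_moves", "arguments": {"increments": [{"gripper":0,"delta_pos":[2,0,0],"dr":[0,0,0]},{"gripper":0,"delta_pos":[2,0,0],"dr":[0,0,0]},{"gripper":0,"delta_pos":[2,0,0],"dr":[0,0,0]},{"gripper":0,"delta_pos":[1.2,0,0],"dr":[0,0,0]},{"gripper":0,"delta_pos":[0,0,0],"dr":[0,0,0]}]}}

```text
t: 3.12
ee_pos: [449.1, -37.1, 76.5]
orientation: [1.252, 1.183, -1.257]
ft_force: [-0.3, -0.2, -0.5]
width: -0.1
```

>>> {"name": "apply_moves", "arguments": {"increments": [{"gripper":0,"delta_pos":[0,0.3,0],"dr":[0,0,0]},{"gripper":0,"delta_pos":[0,0.3,0],"dr":[0,0,0]},{"gripper":0,"delta_pos":[0,0.3,0],"dr":[0,0,0]},{"gripper":0,"delta_pos":[0,0.3,0],"dr":[0,0,0]},{"gripper":0,"delta_pos":[0,0.2,0],"dr":[0,0,0]}]}}

```text
t: 3.53
ee_pos: [466.0, -38.2, 79.5]
orientation: [1.252, 1.18, -1.25]
ft_force: [-0.1, -0.6, -0.6]
width: 0.7
```

>>> {"name": "apply_moves", "arguments": {"increments": [{"gripper":0,"delta_pos":[0,0.15,0],"dr":[0,0,0]},{"gripper":0,"delta_pos":[0,0.15,0],"dr":[0,0,0]},{"gripper":0,"delta_pos":[0,0.15,0],"dr":[0,0,0]},{"gripper":0,"delta_pos":[0,0.15,0],"dr":[0,0,0]},{"gripper":0,"delta_pos":[0,0.15,0],"dr":[0,0,0]}]}}

```text
t: 3.95
ee_pos: [472.2, -38.5, 78.6]
orientation: [1.251, 1.182, -1.252]
ft_force: [-2.0, -0.4, 2.6]
width: 0.2
```

>>> {"name": "apply_moves", "arguments": {"increments": [{"gripper":0,"delta_pos":[0,0.2,0],"dr":[0,0,0]},{"gripper":0,"delta_pos":[0,0.2,0],"dr":[0,0,0]},{"gripper":0,"delta_pos":[0,0.2,0],"dr":[0,0,0]},{"gripper":0,"delta_pos":[0,0.2,0],"dr":[0,0,0]},{"gripper":0,"delta_pos":[0,0.2,0],"dr":[0,0,0]}]}}

```text
t: 4.37
ee_pos: [482.2, -39.0, 78.5]
orientation: [1.251, 1.182, -1.252]
ft_force: [-2.4, 1.0, 1.6]
width: 0.4
```

>>> {"name": "apply_moves", "arguments": {"increments": [{"gripper":0,"delta_pos":[0,0.1,0],"dr":[0,0,0]},{"gripper":0,"delta_pos":[0,0.1,0],"dr":[0,0,0]},{"gripper":0,"delta_pos":[0,0.1,0],"dr":[0,0,0]},{"gripper":0,"delta_pos":[0,0.1,0],"dr":[0,0,0]},{"gripper":0,"delta_pos":[0,0.1,0],"dr":[0,0,0]}]}}

```text
t: 4.78
ee_pos: [487.2, -39.3, 78.6]
orientation: [1.251, 1.182, -1.251]
ft_force: [-2.9, 1.8, -0.6]
width: 0.4
```

```bash
cat > tab.py <<'E'
from h import *
st()
d=grab('top');W=cloud(d)[0]
m=(W[...,2]>95)&(W[...,2]<108)&(np.hypot(W[...,0]-590,W[...,1]-48)<15);print('hub',W[m].mean(0))
# hatch white leading edge: brightness profile along housing x
img=d['img'].astype(int)
for u in (272,300):print(u,img[125:150,u].sum(-1)//3)
E
python3 tab.py
```

```text
t 4.78 tcp [487.2 -39.3  78.6] F [-2.9  1.8 -0.6] w 0 q [-0.1   0.47  2.02  0.    0.65 -0.05]
x [-0.  0. -1.] y [ 0.998 -0.057 -0.   ] z [-0.057 -0.998 -0.   ]
hub [590.58299706  48.38715182 100.95202882]
272 [169 169 169 118  85  85  86  96 133 165 210 203 202 202 200 202 197 201
 201 200 202 204 202 202 202]
300 [164 168 172 173 139  84  95  90  96 122 158 209 204 202 202 181  53 112
 148 152 164 160 159 162 160]
```

>>> {"name": "apply_moves", "arguments": {"increments": [{"gripper":0,"delta_pos":[0,0.07,0],"dr":[0,0,0]},{"gripper":0,"delta_pos":[0,0.07,0],"dr":[0,0,0]},{"gripper":0,"delta_pos":[0,0.07,0],"dr":[0,0,0]},{"gripper":0,"delta_pos":[0,0.07,0],"dr":[0,0,0]},{"gripper":0,"delta_pos":[0,0.07,0],"dr":[0,0,0]}]}}

```text
t: 5.25
ee_pos: [490.8, -39.5, 78.6]
orientation: [1.251, 1.182, -1.251]
ft_force: [-2.2, 2.2, -0.8]
width: 0.3
```

>>> {"name": "apply_moves", "arguments": {"increments": [{"gripper":0,"delta_pos":[0,0.03,0],"dr":[0,0,0]},{"gripper":0,"delta_pos":[0,0.03,0],"dr":[0,0,0]},{"gripper":0,"delta_pos":[0,0.03,0],"dr":[0,0,0]},{"gripper":0,"delta_pos":[0,0.03,0],"dr":[0,0,0]},{"gripper":0,"delta_pos":[0,0.03,0],"dr":[0,0,0]}]}}

```text
t: 5.67
ee_pos: [492.3, -39.7, 78.7]
orientation: [1.251, 1.182, -1.251]
ft_force: [-2.7, 1.3, -2.5]
width: 0.3
```

>>> {"name": "apply_moves", "arguments": {"increments": [{"gripper":0,"delta_pos":[0,0.02,0],"dr":[0,0,0]},{"gripper":0,"delta_pos":[0,0.02,0],"dr":[0,0,0]},{"gripper":0,"delta_pos":[0,0.02,0],"dr":[0,0,0]},{"gripper":0,"delta_pos":[0,0.02,0],"dr":[0,0,0]},{"gripper":0,"delta_pos":[0,0.02,0],"dr":[0,0,0]}]}}

```text
t: 6.08
ee_pos: [493.3, -39.7, 78.7]
orientation: [1.251, 1.182, -1.251]
ft_force: [-2.6, 0.6, -0.7]
width: 0.5
```

>>> {"name": "apply_moves", "arguments": {"increments": [{"gripper":0,"delta_pos":[0,0.02,0],"dr":[0,0,0]},{"gripper":0,"delta_pos":[0,0.02,0],"dr":[0,0,0]},{"gripper":0,"delta_pos":[0,0.02,0],"dr":[0,0,0]},{"gripper":0,"delta_pos":[0,0.02,0],"dr":[0,0,0]},{"gripper":0,"delta_pos":[0,0.02,0],"dr":[0,0,0]}]}}

```text
t: 6.5
ee_pos: [494.3, -39.7, 78.7]
orientation: [1.251, 1.182, -1.251]
ft_force: [-1.3, 0.2, -1.8]
width: 0.3
```

>>> {"name": "apply_moves", "arguments": {"increments": [{"gripper":0,"delta_pos":[0,0.02,0],"dr":[0,0,0]},{"gripper":0,"delta_pos":[0,0.02,0],"dr":[0,0,0]},{"gripper":0,"delta_pos":[0,0.01,0],"dr":[0,0,0]},{"gripper":0,"delta_pos":[0,0,0],"dr":[0,0,0]},{"gripper":0,"delta_pos":[0,0,0],"dr":[0,0,0]}]}}

```text
t: 6.92
ee_pos: [494.8, -39.8, 78.7]
orientation: [1.251, 1.182, -1.251]
ft_force: [-2.7, 1.7, -1.2]
width: 0.2
```

>>> {"name": "apply_moves", "arguments": {"increments": [{"gripper":0,"delta_pos":[0,0.02,0],"dr":[0,0,0]},{"gripper":0,"delta_pos":[0,0.02,0],"dr":[0,0,0]},{"gripper":0,"delta_pos":[0,0.01,0],"dr":[0,0,0]},{"gripper":0,"delta_pos":[0,0,0],"dr":[0,0,0]},{"gripper":0,"delta_pos":[0,0,0],"dr":[0,0,0]}]}}

```text
t: 7.33
ee_pos: [495.3, -39.9, 78.7]
orientation: [1.251, 1.182, -1.251]
ft_force: [-2.6, 1.2, -1.1]
width: -0.1
```

>>> {"name": "apply_moves", "arguments": {"increments": [{"gripper":0,"delta_pos":[0,0.02,0],"dr":[0,0,0]},{"gripper":0,"delta_pos":[0,0.02,0],"dr":[0,0,0]},{"gripper":0,"delta_pos":[0,0.01,0],"dr":[0,0,0]},{"gripper":0,"delta_pos":[0,0,0],"dr":[0,0,0]},{"gripper":0,"delta_pos":[0,0,0],"dr":[0,0,0]}]}}

```text
t: 7.75
ee_pos: [495.9, -39.9, 78.7]
orientation: [1.251, 1.182, -1.251]
ft_force: [-1.1, 0.9, -0.6]
width: 0.5
```

>>> {"name": "apply_moves", "arguments": {"increments": [{"gripper":0,"delta_pos":[0,0.02,0],"dr":[0,0,0]},{"gripper":0,"delta_pos":[0,0.02,0],"dr":[0,0,0]},{"gripper":0,"delta_pos":[0,0.01,0],"dr":[0,0,0]},{"gripper":0,"delta_pos":[0,0,0],"dr":[0,0,0]},{"gripper":0,"delta_pos":[0,0,0],"dr":[0,0,0]}]}}

```text
t: 8.17
ee_pos: [496.3, -39.9, 78.7]
orientation: [1.251, 1.182, -1.251]
ft_force: [-2.6, 1.0, -2.0]
width: 0.1
```

>>> {"name": "apply_moves", "arguments": {"increments": [{"gripper":0,"delta_pos":[0,0.02,0],"dr":[0,0,0]},{"gripper":0,"delta_pos":[0,0.02,0],"dr":[0,0,0]},{"gripper":0,"delta_pos":[0,0.01,0],"dr":[0,0,0]},{"gripper":0,"delta_pos":[0,0,0],"dr":[0,0,0]},{"gripper":0,"delta_pos":[0,0,0],"dr":[0,0,0]}]}}

```text
t: 8.58
ee_pos: [496.9, -39.9, 78.7]
orientation: [1.251, 1.182, -1.251]
ft_force: [-2.5, 2.1, -1.0]
width: -0.0
```

```bash
python3 tab.py; python3 -c "
from h import *
d=grab('scene')
cv2.imwrite('pics/sc1.png',cv2.resize(d['img'][150:310,150:330,::-1],None,fx=4,fy=3.7,interpolation=cv2.INTER_CUBIC))"
```

```text
t 8.58 tcp [496.9 -39.9  78.7] F [-2.5  2.1 -1. ] w -0 q [-0.1   0.48  2.    0.    0.66 -0.05]
x [ 0. -0. -1.] y [ 0.998 -0.057  0.   ] z [-0.057 -0.998 -0.   ]
hub [590.62435601  48.38220203 100.7168145 ]
272 [165 172 170 114  88 158 207 204 200 202 201 203 203 200 201 202 205 203
 199 199 202 207 201 200 202]
300 [163 168 172 175 132  84 141 211 206 201 137 140 150 161 162 162 161 161
 157 163 163 165 164 166 171]
```

View pics/sc1.png

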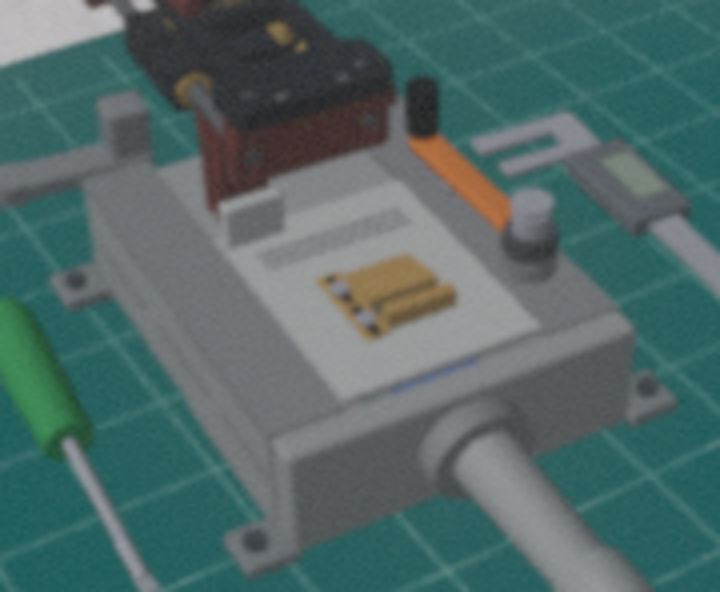

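The gap ahead of the hatch at about (430,378) is down to a sliver of a few mm. I'll keep pushing in small steps.

>>> {"name": "apply_moves", "arguments": {"increments": [{"gripper":0,"delta_pos":[0,0.02,0],"dr":[0,0,0]},{"gripper":0,"delta_pos":[0,0.02,0],"dr":[0,0,0]},{"gripper":0,"delta_pos":[0,0.01,0],"dr":[0,0,0]},{"gripper":0,"delta_pos":[0,0,0],"dr":[0,0,0]},{"gripper":0,"delta_pos":[0,0,0],"dr":[0,0,0]}]}}

```text
t: 9.1
ee_pos: [497.3, -40.0, 78.7]
orientation: [1.251, 1.182, -1.251]
ft_force: [-2.4, 0.6, -1.0]
width: 0.7
```

>>> {"name": "apply_moves", "arguments": {"increments": [{"gripper":0,"delta_pos":[0,0.02,0],"dr":[0,0,0]},{"gripper":0,"delta_pos":[0,0.02,0],"dr":[0,0,0]},{"gripper":0,"delta_pos":[0,0.01,0],"dr":[0,0,0]},{"gripper":0,"delta_pos":[0,0,0],"dr":[0,0,0]},{"gripper":0,"delta_pos":[0,0,0],"dr":[0,0,0]}]}}

```text
t: 9.52
ee_pos: [497.8, -40.0, 78.7]
orientation: [1.251, 1.182, -1.251]
ft_force: [-3.0, 1.1, -1.1]
width: 0.4
```

>>> {"name": "apply_moves", "arguments": {"increments": [{"gripper":0,"delta_pos":[0,0.02,0],"dr":[0,0,0]},{"gripper":0,"delta_pos":[0,0.02,0],"dr":[0,0,0]},{"gripper":0,"delta_pos":[0,0,0],"dr":[0,0,0]},{"gripper":0,"delta_pos":[0,0,0],"dr":[0,0,0]},{"gripper":0,"delta_pos":[0,0,0],"dr":[0,0,0]}]}}

```text
t: 9.93
ee_pos: [498.2, -40.0, 78.7]
orientation: [1.251, 1.182, -1.251]
ft_force: [-2.5, 1.2, -1.2]
width: 0.3
```

>>> {"name": "apply_moves", "arguments": {"increments": [{"gripper":0,"delta_pos":[0,0.02,0],"dr":[0,0,0]},{"gripper":0,"delta_pos":[0,0.02,0],"dr":[0,0,0]},{"gripper":0,"delta_pos":[0,0,0],"dr":[0,0,0]},{"gripper":0,"delta_pos":[0,0,0],"dr":[0,0,0]},{"gripper":0,"delta_pos":[0,0,0],"dr":[0,0,0]}]}}

```text
t: 10.35
ee_pos: [498.6, -40.0, 78.7]
orientation: [1.251, 1.182, -1.251]
ft_force: [-2.4, 1.2, -1.7]
width: 0.0
```

>>> {"name": "apply_moves", "arguments": {"increments": [{"gripper":0,"delta_pos":[0,0.02,0],"dr":[0,0,0]},{"gripper":0,"delta_pos":[0,0.02,0],"dr":[0,0,0]},{"gripper":0,"delta_pos":[0,0,0],"dr":[0,0,0]},{"gripper":0,"delta_pos":[0,0,0],"dr":[0,0,0]},{"gripper":0,"delta_pos":[0,0,0],"dr":[0,0,0]}]}}

```text
t: 10.77
ee_pos: [499.0, -40.0, 78.7]
orientation: [1.251, 1.182, -1.251]
ft_force: [-1.8, 1.9, -1.0]
width: 0.3
```

```bash
python3 tab.py; python3 -c "
from h import *
d=grab('scene')
cv2.imwrite('pics/sc2.png',cv2.resize(d['img'][205:285,210:330,::-1],None,fx=6.5,fy=6.5,interpolation=cv2.INTER_CUBIC))"
```

```text
t 10.77 tcp [499.  -40.   78.7] F [-1.8  1.9 -1. ] w 0 q [-0.1   0.49  1.99  0.    0.66 -0.05]
x [ 0.  0. -1.] y [ 0.998 -0.057  0.   ] z [-0.057 -0.998 -0.   ]
hub [590.56478784  48.39327928 101.04497063]
272 [169 173 167 116 154 208 197 202 199 205 200 202 202 199 201 203 199 198
 201 202 203 197 199 202 201]
300 [163 168 175 169 128 116 213 206 170 126 149 158 160 161 161 160 163 164
 162 168 167 171 171 167 166]
```

View pics/sc2.png

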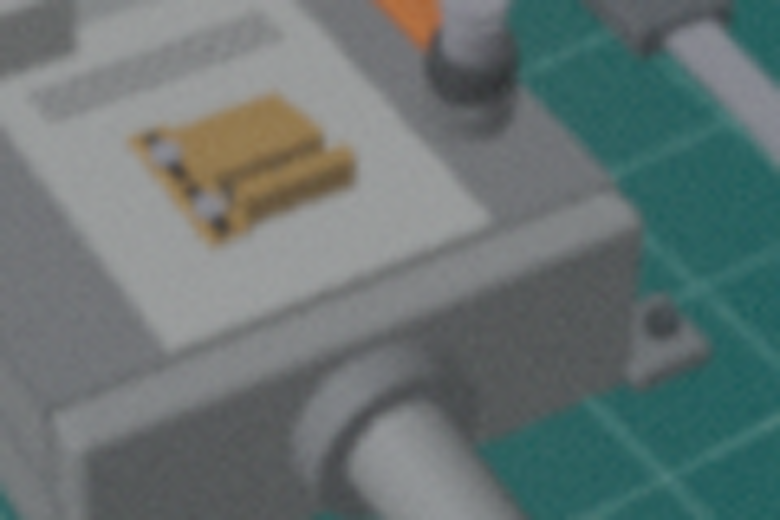

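The hatch edge now runs close along the end wall, from about (170,350) to (490,215). I'll continue until the force rises at the stop.

>>> {"name": "apply_moves", "arguments": {"increments": [{"gripper":0,"delta_pos":[0,0.02,0],"dr":[0,0,0]},{"gripper":0,"delta_pos":[0,0.02,0],"dr":[0,0,0]},{"gripper":0,"delta_pos":[0,0,0],"dr":[0,0,0]},{"gripper":0,"delta_pos":[0,0,0],"dr":[0,0,0]},{"gripper":0,"delta_pos":[0,0,0],"dr":[0,0,0]}]}}

```text
t: 11.28
ee_pos: [499.4, -40.1, 78.7]
orientation: [1.251, 1.182, -1.251]
ft_force: [-1.9, 0.9, -1.4]
width: 0.4
```

>>> {"name": "apply_moves", "arguments": {"increments": [{"gripper":0,"delta_pos":[0,0.02,0],"dr":[0,0,0]},{"gripper":0,"delta_pos":[0,0.01,0],"dr":[0,0,0]},{"gripper":0,"delta_pos":[0,0,0],"dr":[0,0,0]},{"gripper":0,"delta_pos":[0,0,0],"dr":[0,0,0]},{"gripper":0,"delta_pos":[0,0,0],"dr":[0,0,0]}]}}

```text
t: 11.7
ee_pos: [499.8, -40.1, 78.7]
orientation: [1.251, 1.182, -1.251]
ft_force: [-3.0, 1.5, -1.6]
width: 0.5
```

>>> {"name": "apply_moves", "arguments": {"increments": [{"gripper":0,"delta_pos":[0,0.02,0],"dr":[0,0,0]},{"gripper":0,"delta_pos":[0,0.01,0],"dr":[0,0,0]},{"gripper":0,"delta_pos":[0,0,0],"dr":[0,0,0]},{"gripper":0,"delta_pos":[0,0,0],"dr":[0,0,0]},{"gripper":0,"delta_pos":[0,0,0],"dr":[0,0,0]}]}}

```text
t: 12.12
ee_pos: [500.0, -40.1, 78.7]
orientation: [1.251, 1.182, -1.251]
ft_force: [-2.3, 1.3, -0.3]
width: 0.5
```

>>> {"name": "apply_moves", "arguments": {"increments": [{"gripper":0,"delta_pos":[0,0.02,0],"dr":[0,0,0]},{"gripper":0,"delta_pos":[0,0.01,0],"dr":[0,0,0]},{"gripper":0,"delta_pos":[0,0,0],"dr":[0,0,0]},{"gripper":0,"delta_pos":[0,0,0],"dr":[0,0,0]},{"gripper":0,"delta_pos":[0,0,0],"dr":[0,0,0]}]}}

```text
t: 12.53
ee_pos: [500.3, -40.1, 78.7]
orientation: [1.251, 1.182, -1.251]
ft_force: [-2.5, 2.7, -1.0]
width: 0.3
```

>>> {"name": "apply_moves", "arguments": {"increments": [{"gripper":0,"delta_pos":[0,0.02,0],"dr":[0,0,0]},{"gripper":0,"delta_pos":[0,0.01,0],"dr":[0,0,0]},{"gripper":0,"delta_pos":[0,0,0],"dr":[0,0,0]},{"gripper":0,"delta_pos":[0,0,0],"dr":[0,0,0]},{"gripper":0,"delta_pos":[0,0,0],"dr":[0,0,0]}]}}

```text
t: 12.95
ee_pos: [500.6, -40.1, 78.7]
orientation: [1.251, 1.182, -1.251]
ft_force: [-2.3, 2.4, -0.3]
width: 0.2
```

>>> {"name": "apply_moves", "arguments": {"increments": [{"gripper":0,"delta_pos":[0,0.02,0],"dr":[0,0,0]},{"gripper":0,"delta_pos":[0,0.01,0],"dr":[0,0,0]},{"gripper":0,"delta_pos":[0,0,0],"dr":[0,0,0]},{"gripper":0,"delta_pos":[0,0,0],"dr":[0,0,0]},{"gripper":0,"delta_pos":[0,0,0],"dr":[0,0,0]}]}}

```text
t: 13.37
ee_pos: [500.7, -40.2, 78.6]
orientation: [1.251, 1.182, -1.251]
ft_force: [-3.2, 1.3, 0.5]
width: 0.6
```

>>> {"name": "apply_moves", "arguments": {"increments": [{"gripper":0,"delta_pos":[0,0.02,0],"dr":[0,0,0]},{"gripper":0,"delta_pos":[0,0.01,0],"dr":[0,0,0]},{"gripper":0,"delta_pos":[0,0,0],"dr":[0,0,0]},{"gripper":0,"delta_pos":[0,0,0],"dr":[0,0,0]},{"gripper":0,"delta_pos":[0,0,0],"dr":[0,0,0]}]}}

```text
t: 13.78
ee_pos: [500.7, -40.1, 78.6]
orientation: [1.251, 1.182, -1.252]
ft_force: [-4.7, 1.9, 0.8]
width: 0.4
```

>>> {"name": "apply_moves", "arguments": {"increments": [{"gripper":0,"delta_pos":[0,0.02,0],"dr":[0,0,0]},{"gripper":0,"delta_pos":[0,0.01,0],"dr":[0,0,0]},{"gripper":0,"delta_pos":[0,0,0],"dr":[0,0,0]},{"gripper":0,"delta_pos":[0,0,0],"dr":[0,0,0]},{"gripper":0,"delta_pos":[0,0,0],"dr":[0,0,0]}]}}

```text
t: 14.2
ee_pos: [500.7, -40.1, 78.6]
orientation: [1.25, 1.183, -1.252]
ft_force: [-6.3, 1.5, 2.3]
width: 0.2
```

```bash
python3 tab.py
```

```text
t 14.20 tcp [500.7 -40.1  78.6] F [-6.3  1.5  2.3] w 0 q [-0.1   0.49  1.99 -0.    0.67 -0.05]
x [-0.002  0.    -1.   ] y [ 0.998 -0.057 -0.002] z [-0.057 -0.998 -0.   ]
hub [590.56659684  48.39184625 101.02847686]
272 [167 167 163 146 208 204 200 195 195 203 200 201 201 201 204 200 203 200
 200 203 201 202 202 203 204]
300 [163 165 168 165 142 208 202 134 142 154 161 167 162 159 162 164 167 166
 165 168 168 173 172 170 168]
```

The hatch stopped at TCP x 500.7, and the force rose from 2.5 to 6 N, so it is home. Now I back off, lift and go to the far (+y) side of the knob.

>>> {"name": "apply_moves", "arguments": {"increments": [{"gripper":0,"delta_pos":[0,-0.5,0],"dr":[0,0,0]},{"gripper":0,"delta_pos":[0,-1.0,0],"dr":[0,0,0]},{"gripper":0,"delta_pos":[-2,0,0],"dr":[0,0,0]},{"gripper":0,"delta_pos":[-3,0,0],"dr":[0,0,0]},{"gripper":0,"delta_pos":[-2,0,0],"dr":[0,0,0]}]}}

```text
t: 14.67
ee_pos: [486.8, -39.5, 150.3]
orientation: [1.252, 1.18, -1.25]
ft_force: [1.3, -0.1, 0.1]
width: 0.4
```

>>> {"name": "apply_moves", "arguments": {"increments": [{"gripper":0,"delta_pos":[0,0,-3],"dr":[0,0,0]},{"gripper":0,"delta_pos":[0,0.5,-3],"dr":[0,0,0]},{"gripper":0,"delta_pos":[0,0.5,-3],"dr":[0,0,0]},{"gripper":0,"delta_pos":[0,0,-3],"dr":[0,0,0]},{"gripper":0,"delta_pos":[0,0,0],"dr":[0,0,0]}]}}

```text
t: 15.08
ee_pos: [504.4, 83.5, 149.3]
orientation: [1.252, 1.182, -1.246]
ft_force: [-0.9, 0.5, 0.8]
width: 0.5
```

Run:
```python
from h import *
st((503,78,101))
d=grab('top');W=cloud(d)[0]
m=(W[...,2]>106)&(W[...,2]<118)&(np.hypot(W[...,0]-503,W[...,1]-50)<14);print('knob',m.sum(),W[m].mean(0) if m.any() else '')
m=(abs(W[...,2]-85)<6)&(np.hypot(W[...,0]-513,W[...,1]+40)<22);print('tab',W[m].mean(0))
```

```text
t 15.08 tcp [504.4  83.5 149.3] F [-0.9  0.5  0.8] w 1 q [0.14 0.37 1.94 0.   0.82 0.19]
x [ 0.003  0.001 -1.   ] y [ 0.999 -0.054  0.003] z [-0.054 -0.999 -0.001]
delta tool cm [ 4.83 -0.13  0.57]
knob 0 
tab [512.8177317  -51.40355231  85.04724512]
```

>>> {"name": "apply_moves", "arguments": {"increments": [{"gripper":0,"delta_pos":[1.5,0,0],"dr":[0,0,0]},{"gripper":0,"delta_pos":[1.5,0,0],"dr":[0,0,0]},{"gripper":0,"delta_pos":[1.3,0,0],"dr":[0,0,0]},{"gripper":0,"delta_pos":[0.5,0,0],"dr":[0,0,0]},{"gripper":0,"delta_pos":[0,0,0.5],"dr":[0,0,0]}]}}

```text
t: 15.55
ee_pos: [502.2, 74.2, 99.7]
orientation: [1.25, 1.183, -1.253]
ft_force: [1.1, 0.1, 0.2]
width: 0.6
```

>>> {"name": "apply_moves", "arguments": {"increments": [{"gripper":0,"delta_pos":[0,0,0.3],"dr":[0,0,0]},{"gripper":0,"delta_pos":[0,0,0.2],"dr":[0,0,0]},{"gripper":0,"delta_pos":[0,0,0.2],"dr":[0,0,0]},{"gripper":0,"delta_pos":[0,0,0.2],"dr":[0,0,0]},{"gripper":0,"delta_pos":[0,0,0.2],"dr":[0,0,0]}]}}

```text
t: 15.97
ee_pos: [502.7, 63.7, 101.2]
orientation: [1.252, 1.181, -1.25]
ft_force: [0.4, -0.8, 0.2]
width: 0.4
```

Run:
```python
from h import *
st()
d=grab('scene');cv2.imwrite('pics/sc3.png',cv2.resize(d['img'][120:300,150:350,::-1],None,fx=3.5,fy=3.3,interpolation=cv2.INTER_CUBIC))
```

```text
t 15.97 tcp [502.7  63.7 101.2] F [ 0.4 -0.8  0.2] w 0 q [0.1  0.45 1.97 0.   0.72 0.16]
x [ 0.001  0.    -1.   ] y [ 0.998 -0.057  0.001] z [-0.057 -0.998 -0.   ]
```

View pics/sc3.png

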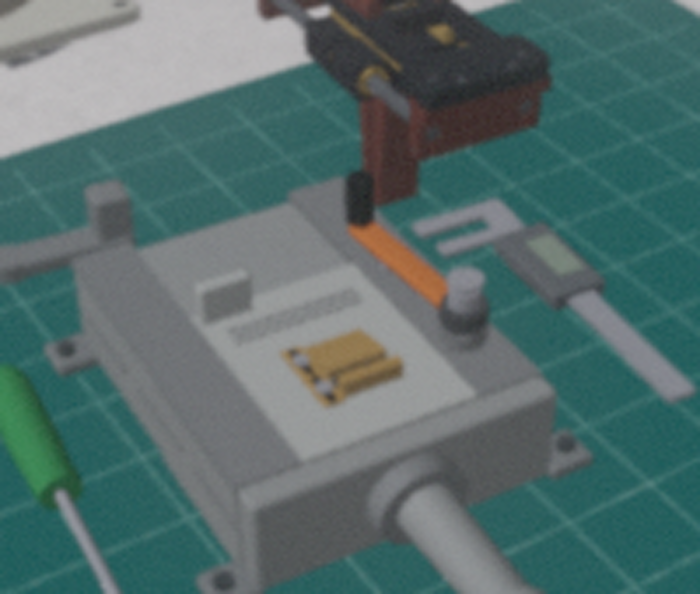

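The fist stands beside the knob at about (385,190), ready to push. I'll take the notch angle from the first top view, where its dark band was at full-image pixel (284,158.6).

Run:
```python
from h import *
d=grab('top');W,r,c=cloud(d)
def at(u,v,z):
    q=r[int(round(v)),int(round(u))];s=(z-c[2])/q[2];return c+s*q
h=-.051;ex=np.array([np.cos(h),np.sin(h)]);P=np.array([590.6,48.4])
for v in (156,159,161):
    p=at(284,v,65)[:2]+28.5*ex
    b=p-P; x=b@ex; 
    print(v,p,'dx along housing',x,'angle',np.pi/2+np.arcsin(np.clip(x/64,-1,1)))
```

```text
156 [595.00301439  -8.4789519 ] dx along housing 7.296858713899308 angle 1.6850582115869834
159 [588.32249289  -8.32813919] dx along housing 0.6173352336277702 angle 1.5804423394060743
161 [583.87450327  -8.22811762] dx along housing -3.8299699163616543 angle 1.5109172705263412
```

>>> {"name": "apply_moves", "arguments": {"increments": [{"gripper":0,"delta_pos":[0,0,0.2],"dr":[0,0,0]},{"gripper":0,"delta_pos":[0,0,0.2],"dr":[0,0,0]},{"gripper":0,"delta_pos":[0,-0.07,0.44],"dr":[-0.05,0,0]},{"gripper":0,"delta_pos":[0,-0.07,0.44],"dr":[-0.05,0,0]},{"gripper":0,"delta_pos":[0,-0.07,0.44],"dr":[-0.05,0,0]}]}}

```text
t: 16.48
ee_pos: [500.3, 46.7, 100.8]
orientation: [1.139, 1.253, -1.138]
ft_force: [1.6, 1.4, 0.7]
width: 0.1
```

>>> {"name": "apply_moves", "arguments": {"increments": [{"gripper":0,"delta_pos":[0,-0.07,0.44],"dr":[-0.05,0,0]},{"gripper":0,"delta_pos":[0,-0.07,0.44],"dr":[-0.05,0,0]},{"gripper":0,"delta_pos":[0,-0.07,0.44],"dr":[-0.05,0,0]},{"gripper":0,"delta_pos":[0,-0.07,0.44],"dr":[-0.05,0,0]},{"gripper":0,"delta_pos":[0,-0.07,0.44],"dr":[-0.05,0,0]}]}}

```text
t: 16.9
ee_pos: [501.0, 24.4, 100.7]
orientation: [0.951, 1.353, -0.951]
ft_force: [-0.0, 1.8, 0.2]
width: 0.6
```

```bash
cat > lev.py <<'E'
from h import *
st()
o=ctrl.get_obs();R=R_now(o);h=-.051
P=np.array([590.6,48.4]);b=P-o['ee_pos'][:2]
er=-R[:2,1];et=R[:2,2]
print('tool angle',np.arctan2(R[1,1],R[0,1])-h,'TCP radial',-b@er,'tangential',-b@et,'F tangential',o['ft_force'][:2]@et)
d=grab('top');hsv=cv2.cvtColor(d['img'],cv2.COLOR_RGB2HSV);W=cloud(d)[0]
m=(hsv[...,0]>5)&(hsv[...,0]<14)&(hsv[...,1]>190)&(hsv[...,2]>120)&(W[...,2]>72)&(W[...,2]<95)&(np.hypot(W[...,0]-P[0],W[...,1]-P[1])<90)
q=W[m]
if len(q)>5:
    dv=cv2.fitLine(q[:,:2].astype(np.float32),cv2.DIST_HUBER,0,.01,.01).ravel();v=dv[:2]*np.sign((q[:,:2].mean(0)-P)@dv[:2])
    print('lever',(np.arctan2(v[1],v[0])-np.pi-h)%(2*np.pi),'n',len(q),'bar z',np.median(q[:,2]))
E
python3 lev.py
```

```text
t 16.90 tcp [501.   24.4 100.7] F [-0.   1.8  0.2] w 1 q [ 0.02  0.45  1.98  0.    0.71 -0.32]
x [ 0.  0. -1.] y [0.941 0.339 0.   ] z [ 0.339 -0.941  0.   ]
tool angle 0.3966571824534179 TCP radial 92.48037138023209 tangential -7.748775960222893 F tangential -1.674593035312474
```

>>> {"name": "apply_moves", "arguments": {"increments": [{"gripper":0,"delta_pos":[0,-0.03,0.46],"dr":[-0.06,0,0]},{"gripper":0,"delta_pos":[0,-0.03,0.46],"dr":[-0.06,0,0]},{"gripper":0,"delta_pos":[0,-0.03,0.46],"dr":[-0.06,0,0]},{"gripper":0,"delta_pos":[0,-0.03,0.46],"dr":[-0.06,0,0]},{"gripper":0,"delta_pos":[0,-0.03,0.46],"dr":[-0.06,0,0]}]}}

```text
t: 17.37
ee_pos: [509.3, 3.3, 100.5]
orientation: [0.722, 1.448, -0.723]
ft_force: [-2.4, 0.0, -0.2]
width: 0.4
```

```bash
python3 lev.py
```

```text
t 17.37 tcp [509.3   3.3 100.5] F [-2.4  0.  -0.2] w 0 q [-0.02  0.46  1.97 -0.    0.72 -0.66]
x [-0.001  0.    -1.   ] y [ 0.799  0.601 -0.001] z [ 0.601 -0.799 -0.001]
tool angle 0.6959124745664055 TCP radial 92.12745487668315 tangential -12.816141211254596 F tangential -1.5060677936981965
```

>>> {"name": "apply_moves", "arguments": {"increments": [{"gripper":0,"delta_pos":[0,-0.03,0.4],"dr":[-0.055,0,0]},{"gripper":0,"delta_pos":[0,-0.03,0.4],"dr":[-0.055,0,0]},{"gripper":0,"delta_pos":[0,-0.03,0.3],"dr":[-0.045,0,0]},{"gripper":0,"delta_pos":[0,-0.03,0.3],"dr":[-0.04,0,0]},{"gripper":0,"delta_pos":[0,-0.03,0.2],"dr":[-0.03,0,0]}]}}

```text
t: 17.83
ee_pos: [519.0, -9.6, 100.5]
orientation: [0.55, 1.501, -0.551]
ft_force: [-0.8, 0.3, -0.4]
width: 0.6
```

```bash
python3 lev.py; python3 -c "
from h import *
d=grab('scene');cv2.imwrite('pics/sc4.png',cv2.resize(d['img'][120:300,150:350,::-1],None,fx=3.9,fy=3.3,interpolation=cv2.INTER_CUBIC))"
```

```text
t 17.83 tcp [519.   -9.6 100.5] F [-0.8  0.3 -0.4] w 1 q [-0.04  0.47  1.94 -0.    0.73 -0.91]
x [-0.001 -0.    -1.   ] y [ 0.647  0.763 -0.001] z [ 0.763 -0.647 -0.001]
tool angle 0.9185567885217722 TCP radial 90.5472404093671 tangential -17.147051510165277 F tangential -0.832741854073589
```

View pics/sc4.png

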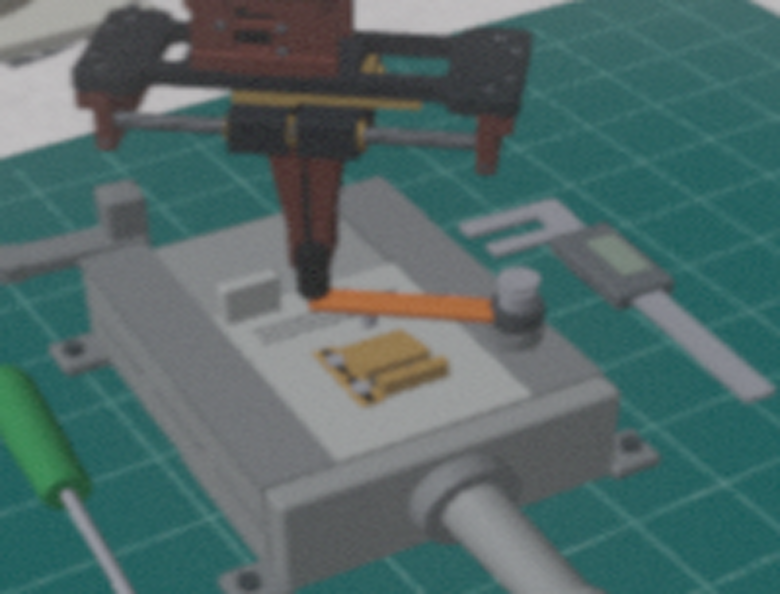

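The foot at (370,322) is just before the ramp, and the fist sits squarely behind the knob. Now I climb slowly.

>>> {"name": "apply_moves", "arguments": {"increments": [{"gripper":0,"delta_pos":[0,-0.02,0.11],"dr":[-0.012,0,0]},{"gripper":0,"delta_pos":[0,-0.02,0.11],"dr":[-0.012,0,0]},{"gripper":0,"delta_pos":[0,-0.02,0.11],"dr":[-0.012,0,0]},{"gripper":0,"delta_pos":[0,-0.02,0.11],"dr":[-0.012,0,0]},{"gripper":0,"delta_pos":[0,-0.02,0.11],"dr":[-0.012,0,0]}]}}

```text
t: 18.35
ee_pos: [522.9, -13.8, 100.7]
orientation: [0.503, 1.512, -0.503]
ft_force: [-0.5, 0.9, -1.1]
width: 0.4
```

>>> {"name": "apply_moves", "arguments": {"increments": [{"gripper":0,"delta_pos":[0,-0.02,0.11],"dr":[-0.012,0,0]},{"gripper":0,"delta_pos":[0,-0.02,0.11],"dr":[-0.012,0,0]},{"gripper":0,"delta_pos":[0,-0.02,0.11],"dr":[-0.012,0,0]},{"gripper":0,"delta_pos":[0,-0.02,0.11],"dr":[-0.012,0,0]},{"gripper":0,"delta_pos":[0,-0.02,0.11],"dr":[-0.012,0,0]}]}}

```text
t: 18.77
ee_pos: [526.9, -17.9, 100.7]
orientation: [0.456, 1.522, -0.456]
ft_force: [-1.5, 0.1, 0.1]
width: 0.5
```

>>> {"name": "apply_moves", "arguments": {"increments": [{"gripper":0,"delta_pos":[0,-0.02,0.11],"dr":[-0.012,0,0]},{"gripper":0,"delta_pos":[0,-0.02,0.11],"dr":[-0.012,0,0]},{"gripper":0,"delta_pos":[0,-0.02,0.11],"dr":[-0.012,0,0]},{"gripper":0,"delta_pos":[0,-0.02,0.11],"dr":[-0.012,0,0]},{"gripper":0,"delta_pos":[0,-0.02,0.11],"dr":[-0.012,0,0]}]}}

```text
t: 19.18
ee_pos: [530.9, -21.5, 100.7]
orientation: [0.409, 1.532, -0.409]
ft_force: [-1.6, 1.2, 1.7]
width: 0.4
```

```bash
python3 lev.py
```

```text
t 19.18 tcp [530.9 -21.5 100.7] F [-1.6  1.2  1.7] w 0 q [-0.06  0.48  1.92  0.    0.74 -1.11]
x [-0.  0. -1.] y [0.498 0.867 0.   ] z [ 0.867 -0.498 -0.   ]
tool angle 1.100116246232015 TCP radial 90.35078725110355 tangential -16.957020097133906 F tangential -1.9666711977291609
```

>>> {"name": "apply_moves", "arguments": {"increments": [{"gripper":0,"delta_pos":[0,-0.02,0.1],"dr":[-0.011,0,0]},{"gripper":0,"delta_pos":[0,-0.02,0.1],"dr":[-0.011,0,0]},{"gripper":0,"delta_pos":[0,-0.02,0.1],"dr":[-0.011,0,0]},{"gripper":0,"delta_pos":[0,-0.02,0.1],"dr":[-0.011,0,0]},{"gripper":0,"delta_pos":[0,-0.02,0.1],"dr":[-0.011,0,0]}]}}

```text
t: 19.65
ee_pos: [534.5, -24.6, 100.6]
orientation: [0.366, 1.541, -0.366]
ft_force: [-4.6, 4.4, 4.5]
width: 0.3
```

>>> {"name": "apply_moves", "arguments": {"increments": [{"gripper":0,"delta_pos":[0,-0.02,0.1],"dr":[-0.011,0,0]},{"gripper":0,"delta_pos":[0,-0.02,0.1],"dr":[-0.011,0,0]},{"gripper":0,"delta_pos":[0,-0.02,0.1],"dr":[-0.011,0,0]},{"gripper":0,"delta_pos":[0,-0.02,0.1],"dr":[-0.011,0,0]},{"gripper":0,"delta_pos":[0,-0.02,0.1],"dr":[-0.011,0,0]}]}}

```text
t: 20.07
ee_pos: [537.8, -27.5, 100.6]
orientation: [0.323, 1.549, -0.323]
ft_force: [-6.8, 4.7, 7.6]
width: 0.1
```

>>> {"name": "apply_moves", "arguments": {"increments": [{"gripper":0,"delta_pos":[0,-0.02,0.1],"dr":[-0.011,0,0]},{"gripper":0,"delta_pos":[0,-0.02,0.1],"dr":[-0.011,0,0]},{"gripper":0,"delta_pos":[0,-0.02,0.1],"dr":[-0.011,0,0]},{"gripper":0,"delta_pos":[0,-0.02,0.1],"dr":[-0.011,0,0]},{"gripper":0,"delta_pos":[0,-0.02,0.1],"dr":[-0.011,0,0]}]}}

```text
t: 20.48
ee_pos: [541.5, -30.3, 100.5]
orientation: [0.28, 1.556, -0.28]
ft_force: [-7.1, 4.2, 7.6]
width: 0.5
```

```bash
python3 lev.py
```

```text
t 20.48 tcp [541.5 -30.3 100.5] F [-7.1  4.2  7.6] w 0 q [-0.08  0.49  1.89  0.    0.76 -1.29]
x [-0.004  0.001 -1.   ] y [ 0.349  0.937 -0.001] z [ 0.937 -0.349 -0.004]
tool angle 1.2651008792622027 TCP radial 90.94378316351299 tangential -18.553941574796518 F tangential -8.164015220074099
lever 0.01324148163675904 n 9 bar z 82.91912710125001
```

Contact force is about 11 N and the vertical part is finger friction, so I raise the tool a little as the lever climbs.

>>> {"name": "apply_moves", "arguments": {"increments": [{"gripper":0,"delta_pos":[-0.05,-0.02,0.05],"dr":[-0.006,0,0]},{"gripper":0,"delta_pos":[-0.04,-0.02,0.08],"dr":[-0.009,0,0]},{"gripper":0,"delta_pos":[-0.03,-0.02,0.08],"dr":[-0.009,0,0]},{"gripper":0,"delta_pos":[-0.03,-0.02,0.08],"dr":[-0.009,0,0]},{"gripper":0,"delta_pos":[-0.03,-0.02,0.08],"dr":[-0.009,0,0]}]}}

```text
t: 20.95
ee_pos: [545.3, -32.5, 101.9]
orientation: [0.247, 1.559, -0.247]
ft_force: [-3.1, 4.8, -0.6]
width: 0.5
```

>>> {"name": "apply_moves", "arguments": {"increments": [{"gripper":0,"delta_pos":[-0.02,-0.02,0.08],"dr":[-0.009,0,0]},{"gripper":0,"delta_pos":[-0.02,-0.02,0.08],"dr":[-0.009,0,0]},{"gripper":0,"delta_pos":[-0.02,-0.02,0.08],"dr":[-0.009,0,0]},{"gripper":0,"delta_pos":[-0.02,-0.02,0.08],"dr":[-0.009,0,0]},{"gripper":0,"delta_pos":[-0.02,-0.02,0.08],"dr":[-0.009,0,0]}]}}

```text
t: 21.37
ee_pos: [548.7, -34.5, 102.8]
orientation: [0.212, 1.563, -0.212]
ft_force: [-3.6, 4.2, 0.0]
width: 0.7
```

```bash
python3 lev.py
```

```text
t 21.37 tcp [548.7 -34.5 102.8] F [-3.6  4.2  0. ] w 1 q [-0.08  0.5   1.87  0.    0.77 -1.39]
x [-0.003  0.001 -1.   ] y [0.267 0.964 0.   ] z [ 0.964 -0.267 -0.003]
tool angle 1.3518717361731218 TCP radial 91.05573708231601 tangential -18.25966750742675 F tangential -4.634790461456589
lever 6.077747169679226 n 12 bar z 84.4298014058881
```

>>> {"name": "apply_moves", "arguments": {"increments": [{"gripper":0,"delta_pos":[-0.02,-0.02,0.07],"dr":[-0.008,0,0]},{"gripper":0,"delta_pos":[-0.02,-0.02,0.07],"dr":[-0.008,0,0]},{"gripper":0,"delta_pos":[-0.02,-0.02,0.07],"dr":[-0.008,0,0]},{"gripper":0,"delta_pos":[-0.02,-0.02,0.07],"dr":[-0.008,0,0]},{"gripper":0,"delta_pos":[-0.02,-0.02,0.07],"dr":[-0.008,0,0]}]}}

```text
t: 21.83
ee_pos: [551.7, -36.4, 103.7]
orientation: [0.181, 1.566, -0.18]
ft_force: [-3.0, 3.8, -1.6]
width: 0.8
```

>>> {"name": "apply_moves", "arguments": {"increments": [{"gripper":0,"delta_pos":[-0.01,-0.01,0.05],"dr":[-0.006,0,0]},{"gripper":0,"delta_pos":[-0.01,-0.01,0.05],"dr":[-0.006,0,0]},{"gripper":0,"delta_pos":[-0.01,-0.01,0.05],"dr":[-0.006,0,0]},{"gripper":0,"delta_pos":[-0.01,-0.01,0.05],"dr":[-0.006,0,0]},{"gripper":0,"delta_pos":[-0.01,-0.01,0.05],"dr":[-0.006,0,0]}]}}

```text
t: 22.25
ee_pos: [553.9, -37.4, 104.2]
orientation: [0.157, 1.568, -0.157]
ft_force: [-5.1, 3.9, -1.4]
width: 0.4
```

```bash
python3 lev.py
```

```text
t 22.25 tcp [553.9 -37.4 104.2] F [-5.1  3.9 -1.4] w 0 q [-0.09  0.5   1.86  0.    0.78 -1.46]
x [-0.003  0.001 -1.   ] y [0.199 0.98  0.   ] z [ 0.98  -0.199 -0.003]
tool angle 1.4219096459812748 TCP radial 91.37499908399315 tangential -18.90346135583369 F tangential -5.817352376097828
lever 2.757589509508706 n 22 bar z 85.68899545645019
```

>>> {"name": "apply_moves", "arguments": {"increments": [{"gripper":0,"delta_pos":[-0.01,0,0.05],"dr":[-0.006,0,0]},{"gripper":0,"delta_pos":[-0.01,0,0.05],"dr":[-0.006,0,0]},{"gripper":0,"delta_pos":[0,0,0.05],"dr":[-0.006,0,0]},{"gripper":0,"delta_pos":[0,0,0.05],"dr":[-0.006,0,0]},{"gripper":0,"delta_pos":[0,0,0.05],"dr":[-0.006,0,0]}]}}

```text
t: 22.72
ee_pos: [556.0, -38.2, 104.4]
orientation: [0.133, 1.57, -0.133]
ft_force: [-5.8, 2.6, 2.5]
width: 0.4
```

```bash
python3 lev.py
```

```text
t 22.72 tcp [556.  -38.2 104.4] F [-5.8  2.6  2.5] w 0 q [-0.09  0.5   1.86 -0.    0.78 -1.49]
x [-0.004  0.    -1.   ] y [ 0.169  0.986 -0.   ] z [ 0.986 -0.169 -0.004]
tool angle 1.4520616104094881 TCP radial 91.20344760732085 tangential -19.434606684562446 F tangential -6.106996368468531
lever 0.3824135937847757 n 23 bar z 86.04169129635424
```

>>> {"name": "apply_moves", "arguments": {"increments": [{"gripper":0,"delta_pos":[-0.02,0,0.05],"dr":[-0.006,0,0]},{"gripper":0,"delta_pos":[-0.02,0,0.05],"dr":[-0.006,0,0]},{"gripper":0,"delta_pos":[-0.01,0,0.05],"dr":[-0.006,0,0]},{"gripper":0,"delta_pos":[-0.01,0,0.05],"dr":[-0.006,0,0]},{"gripper":0,"delta_pos":[0,0,0.05],"dr":[-0.006,0,0]}]}}

```text
t: 23.18
ee_pos: [560.4, -39.1, 105.6]
orientation: [0.11, 1.568, -0.11]
ft_force: [-2.6, -1.8, -2.2]
width: 0.5
```

```bash
python3 lev.py
```

```text
t 23.18 tcp [560.4 -39.1 105.6] F [-2.6 -1.8 -2.2] w 1 q [-0.09  0.51  1.85 -0.    0.79 -1.52]
x [ 0. -0. -1.] y [ 0.14  0.99 -0.  ] z [ 0.99 -0.14  0.  ]
tool angle 1.4816351949458224 TCP radial 90.81135641889325 tangential -17.67741316628313 F tangential -2.367964361628066
lever 0.4032545012997728 n 26 bar z 86.62927613372652
```

>>> {"name": "apply_moves", "arguments": {"increments": [{"gripper":0,"delta_pos":[0,0,0.04],"dr":[-0.005,0,0]},{"gripper":0,"delta_pos":[0,0,0.04],"dr":[-0.005,0,0]},{"gripper":0,"delta_pos":[0,0,0.04],"dr":[-0.005,0,0]},{"gripper":0,"delta_pos":[0,0,0.04],"dr":[-0.005,0,0]},{"gripper":0,"delta_pos":[0,0,0],"dr":[0,0,0]}]}}

```text
t: 23.65
ee_pos: [562.9, -38.9, 106.3]
orientation: [0.095, 1.566, -0.094]
ft_force: [-0.2, 0.2, 0.3]
width: 0.6
```

```bash
python3 lev.py
```

```text
t 23.65 tcp [562.9 -38.9 106.3] F [-0.2  0.2  0.3] w 1 q [-0.09  0.51  1.84  0.    0.79 -1.54]
x [ 0.002 -0.    -1.   ] y [0.12  0.993 0.   ] z [ 0.993 -0.12   0.002]
tool angle 1.501342417370967 TCP radial 90.02640057030473 tangential -16.971588069251162 F tangential -0.19065179318764086
lever 0.8045157948376387 n 23 bar z 81.98691568578319
```

The force has vanished and the bar height dropped from 86.6 to 82, which suggests the foot dropped. I'll back off straight and look.

>>> {"name": "apply_moves", "arguments": {"increments": [{"gripper":0,"delta_pos":[0,0,-0.5],"dr":[0,0,0]},{"gripper":0,"delta_pos":[0,0,-1.0],"dr":[0,0,0]},{"gripper":0,"delta_pos":[-2,0,-0.5],"dr":[0,0,0]},{"gripper":0,"delta_pos":[-3,0,0],"dr":[0,0,0]},{"gripper":0,"delta_pos":[-3,0,0],"dr":[0,0,0]}]}}

```text
t: 24.12
ee_pos: [539.8, -36.2, 185.7]
orientation: [0.095, 1.572, -0.095]
ft_force: [0.9, -0.4, 0.4]
width: 0.2
```

>>> {"name": "apply_moves", "arguments": {"increments": [{"gripper":0,"delta_pos":[-3,0,-3],"dr":[0,0,0]},{"gripper":0,"delta_pos":[-3,0,-3],"dr":[0,0,0]},{"gripper":0,"delta_pos":[0,0,-3],"dr":[0,0,0]},{"gripper":0,"delta_pos":[0,0,-3],"dr":[0,0,0]},{"gripper":0,"delta_pos":[0,0,0],"dr":[0,0,0]}]}}

```text
t: 24.53
ee_pos: [417.7, -21.5, 244.3]
orientation: [0.095, 1.572, -0.095]
ft_force: [-1.1, 0.5, 0.1]
width: 0.4
```

```bash
python3 lev.py
python3 - <<'E'
from h import *
d=grab('top');W=cloud(d)[0];P=(590.6,48.4)
rr=np.hypot(W[...,0]-P[0],W[...,1]-P[1]);n=(W[...,2]>104)&(W[...,2]<124)&(abs(rr-88)<9);k=W[n]
print('knob',len(k),k.mean(0) if len(k) else '')
if len(k):
    b=k.mean(0)[:2]-P;print('lever',(np.arctan2(b[1],b[0])-np.pi+.051)%6.2832,np.hypot(*b))
d=grab('scene');cv2.imwrite('pics/sc5.png',cv2.resize(d['img'][160:300,180:330,::-1],None,fx=5,fy=4.2,interpolation=cv2.INTER_CUBIC))
E
```

```text
t 24.53 tcp [417.7 -21.5 244.3] F [-1.1  0.5  0.1] w 0 q [-0.08  0.09  2.05  0.    1.   -1.53]
x [-0.003  0.    -1.   ] y [ 0.12   0.993 -0.   ] z [ 0.993 -0.12  -0.004]
tool angle 1.5011844800127285 TCP radial 90.1783086286552 tangential -163.22270453453825 F tangential -1.142492262858362
lever 1.5370439301842511 n 168 bar z 81.80404698515488
knob 43 [585.35513469 -38.95520101 111.34727503]
lever 1.5618423346807528 87.51251199882581
```

View pics/sc5.png

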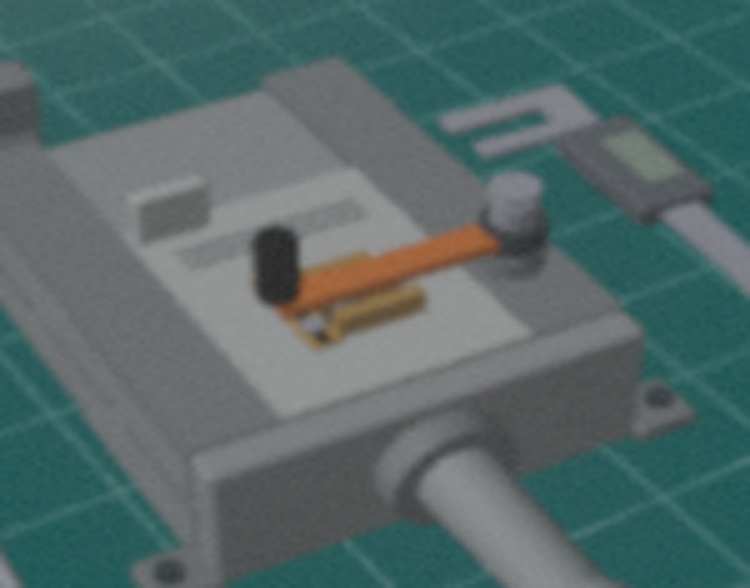

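The lever lies across the strike with the end wall in front of it at (380,305), and the hatch edge is against the housing wall. The knob top reads 111.35 mm against 111.27 mm at the start, so the foot is down, and the lever angle is about 1.56. I'm handing it in.

```bash
python3 -c "
from h import *
print(ctrl.close_job())"
```

```text
the job is handed in; nothing more can be done
None
```

The hatch is home against its stop, and the lever's foot has dropped into the strike's notch. I handed the job in at about 25 s of the 72 s allowed. No verdict was reported, so these are my own readings.

- **Hatch:** I pushed the thumb tab with closed fingers. It stopped at tool x 500.7 mm, with drag of about 2.5 N rising to about 6 N at the stop. The tab was seen at x 512.8 mm, against 513 mm expected. The stop came about 5 mm further than I first estimated, probably because the closed fingers are thinner than I assumed.
- **Lever:** I pushed the knob round its arc. The highest contact force I read was about 11 N at the ends of calls, partly finger friction on the rising knob. Raising the tool along with the knob brought it down to about 4–7 N.
- **Drop into the notch:** Past the crest the force went to about 0, and the bar height fell from 86.6 to 82 mm.
- **Last check, with the arm clear:** The lever angle is about 1.56 rad, read from the knob. The orange bar gave 1.54, and the notch was estimated at 1.58. The knob top is at 111.35 mm, against 111.27 mm at the start, so the foot is fully down. I did not measure the hatch again after the lever push, but in the last picture it still sits against the housing wall.
- **Tools and bracket:** I did not touch them. I did not measure their positions at the end.

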